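# Pull the code key and hold the reader's head open

## Task

The reader's optics need wiping: first pull the code key straight up out of its sprung socket on the reader and leave it in the steel tray. Then pull the latch on the read head sideways against its spring, lift the head off its ball stud, and finish while still holding it up in the gripper, steady, with its front raised at least 5 cm. Leave the bottle, tube rack and tip box where they are.

Things in the scene. Friction and masses are not known exactly. Their poses are not given: they have to be found in the camera images.
- reader: White bench reader, fixed, 260 x 260 mm, deck 40 mm high. Origin: centre of its underside; x from its front (robot side) to its back, y to its left seen from the front, z up. Left half: white hinged read head, top at z 90 mm. Right half: at the front the grey key socket block (50 x 40 mm, top at z 68 mm); behind it a screen housing (x 25 to 125, y -126 to -20 mm, top z 78 mm).
- key: Loose black code key, 40 g, seated in the socket, axes along the reader's. Origin: centre of the underside of its flange, on the block's top. Above: flange 30 x 22 x 4 mm, then a grip 26 mm in x, 12 mm in y, z 4 to 34 mm (pinch along y). Below: aluminium prong 16 x 10 mm, 24 mm long, 1 mm free all round, notched for a sprung detent: straight up takes about 5 to 9 N at first, out after 24 mm.
- socket (a point): Centre of the mouth of the key's socket, on top of the grey socket block (68 mm above the bench).
- tray: Open steel tray fixed on the bench to the right of the reader, 150 (x) x 130 (y) x 25 mm outside, walls and floor 3 to 5 mm. Origin: centre of its underside, z up.
- head: White hinged read head, about 0.45 kg, 70 mm wide. Origin: on the hinge axis (the head's y) at the reader's back, 75 mm above the bench; x points to the back, so the coupler is at x = -180 mm. Level when closed; latched, it rises 2 mm at most. Freed, its front swings up about the hinge almost without friction, to 0.9 rad at most, and falls if let go; 2 to 4 N at the front carries it.
- coupler (a point): Middle of the coupler socket under the front of the head, at (-180, 0, -11) mm in the head's frame; closed, it sits on the steel ball stud's centre, 64 mm above the bench. Its rise is the head's raised height (0.28 rad is 50 mm).
- latch (a joint): Sprung steel latch slide across the top of the head's front: 0 m = home (blade under the ball locks the head), grows to 0.014 m as it is pulled towards the head's +y (left seen from the front). The spring takes 5 N at the start, 10 N at full travel, and pushes it home when let go. The blade is clear of the ball from about 0.006 m; once the head is up the latch may be anywhere.
- latch_disc (a point): Centre of the black upright thumb disc on the latch slide: 30 mm in diameter, its flat faces square to the slide's direction and 12 mm apart (pinch along y from above; it can turn between the fingers as the head swings). 114 mm above the bench when closed, 20 mm above the latch plate. Moves with latch and head: one grip on it pulls the latch and then lifts the head.
- reagent: Amber bottle, 60 mm across, 110 mm tall, a bystander on the left. Origin: centre of its underside.
- tube_rack: Grey rack of capped tubes, 60 x 140 x 91 mm, a bystander on the left. Origin: centre of its underside.
- tip_box: Clear box of pipette tips with a white lid, 87 x 122 x 54 mm, a bystander on the right. Origin: centre of its underside.
Things that resemble listed ones, but are neither listed nor needed, are in the scene too. Several things have the shape of the tray; the one meant has the colours described above.

How it is judged (in metres and radians):
On the way, in this order (a step that is already met when the one before it is completed fails the run):
1. the key is out of its socket (z of key in the frame of socket above 0.025 m), for 0.1 s.
2. the key is in the tray, let go, while the head is still down (x of key in the frame of tray between -0.07 and 0.07 m and y of key in the frame of tray between -0.06 and 0.06 m and z of key in the frame of tray between 0 and 0.035 m and linear speed of key below 0.02 m/s and contact force between the fingers and key below 0.1 N and z of coupler in the frame of reader below 0.07 m), for 0.2 s.
3. the latch is pulled clear of the ball (value of joint latch above 0.005 m and z of coupler in the frame of reader below 0.075 m), for 0.02 s.
4. the head is lifted off the ball (z of coupler in the frame of reader above 0.1 m), for 0.2 s.
At the end, for the whole second after the job is handed in: The gripper still holds the head (over 1 N between fingers and head or its latch) with the coupler raised at least 48 mm above its seat, steady (under 0.1 rad/s), the key not touching it; the key rests inside the tray (z of coupler in the frame of reader above 0.112 m and angular speed of head below 0.1 rad/s and contact force between the fingers and head above 1 N and contact force between key and head below 0.2 N and x of key in the frame of tray between -0.07 and 0.07 m and y of key in the frame of tray between -0.06 and 0.06 m and z of key in the frame of tray between 0 and 0.035 m and linear speed of key below 0.02 m/s); the arm keeps its last pose, push and grip.
It fails at once if reagent moved more than 3 cm (distance of reagent from where it was at the start of the episode above 0.03 m).
It fails at once if tube rack moved more than 3 cm (distance of tube_rack from where it was at the start of the episode above 0.03 m).
It fails at once if tip box moved more than 3 cm (distance of tip_box from where it was at the start of the episode above 0.03 m).
It also fails if it takes over 51 s, if anything falls off the work surface, if the arm or the gripper's body presses on something with over 40 N, if the wrist force passes 120 N, or if a joint passes its speed limit or range.

## Robot

A 7-joint arm with a two-finger parallel gripper is mounted at the origin on the work surface. World frame = base frame: x ahead of the robot, y to its left, z up, the work surface at z = 0. Lengths are in m, angles in degrees, forces in N, time in s.
With the tool pointing down it reaches from about 0.425 to 0.875 m from the base axis. Payload 4.7 kg.
Tool frame: the origin (TCP) lies midway between the tips of the shut fingers; the grasp point (between the pads) lies 19 mm behind it; z points along the fingers, y is the line along which they close (so a half turn about z gives the same grasp; the last joint's range is limited). The gripper opens to 87 mm and grips with 3 to 60 N. Pads are 19 mm wide; open, the fingers measure 117 mm over their backs; the gripper's body (75 mm by 190 mm) begins 51 mm behind the grasp point.
Start: joints at [-64.051, 18.392, -4.016, 83.108, 1.295, 78.541, -3.26], TCP at [0.276, 0.588, 0.223] pointing down, gripper open.
Joint ranges: [-163.93, 163.93], [-17.29, 119.83], [-79.2, 71.16], [3.27, 140.29], [-89.18, 269.18], [5.43, 117.66], [-154.24, 154.24]. Speed limits (degrees/s): [147.25, 147.25, 180, 180, 180, 180, 180].

## Interface

Orientations are given as [roll, pitch, yaw] about the fixed x, y, z axes, in that order (R = Rz(yaw) Ry(pitch) Rx(roll)).
In Python, from cell import env gives the robot as it stands.
- The arm moves only by the tool step_arm, never from a script. Its argument "moves" is a list of rows, each an object with "dp": the shift along the tool's x, y, z in mm, a list of three; "dr": the turn, a rotation vector about the tool's x, y, z in rad, a list of three; "fingers": the closure, from 0 (fully open) to 1 (shut). In form: [{"dp": [dx, dy, dz], "dr": [ax, ay, az], "fingers": fingers}, ...]. A call has exactly 5 rows; each row shifts and turns the commanded pose from where the row before left it, along the tool's axes as they then stand; what a row does not reach is not made up. A row lasts 1/8 s, in which the tool goes at most 62.5 mm and 10.7 degrees, less where a joint would pass 70% of its speed; a pose out of reach is approached as far as the arm can. A call with a gripper value outside its range is refused whole. The fingers move at their own pace and stop on an object; "squeeze" is the grip in N (left out, the last holds). Time passes only in rows, so rows that do not move let the fingers close, or fill a call up. It gives the time, the measured TCP pose, the force, the opening and the grip force at its end, in the units of the state.
- env.get_obs(): the state, without advancing time (a new reading comes with each control period).
- env.read_camera(name): name is "side" or "top"; returns the picture (420x560x3 uint8, red, green, blue); there is no depth.
- env.camera_model(name): a dict with "fx", "fy", "cx", "cy" (pixels), "k1" (the pictures are not rectified: a ray, as slopes to the right and down, at radius r is drawn at 1 + k1 r^2 times it, then the intrinsics apply), "R" (3x3) and "t" (3): a world point X has camera coordinates R X + t. Camera axes: x right, y down, z forward; pixel columns grow to the right and rows downward; lengths in m; the calibration is good to about 2 mm. A picture is of the moment at which its call begins. camera_model takes no time and is no camera call.
- env.sign_off(): hands the job in; it is judged then, once.
The state is a dict: "time_s": time; "qpos": joint angles; "joint_velocities": joint speeds; "effort": joint torques, N m; "tool_pos": TCP position; "tool_rot": TCP orientation; "force": force on the tool from outside, world axes, zero at the start; "wrist_torque": the same for the moment, N m; "grip_width": finger opening in m; "grasp_force": force on a finger pad.
Only numpy, scipy, OpenCV 4.12 (cv2) and the standard library are available. Lean on these libraries where they do the work, as an engineer would, in place of code of your own. Each camera call takes 0.05 s, during which the arm holds its last target. There are 200 camera calls.

## Working session

There is one attempt and no reset: what is moved stays moved. The work goes in short steps, Python scripts to look and compute and a tool call to move; the robot and the scene stay as the last step left them, time stands still between calls to the robot, and variables do not carry over. Pictures are saved under pics/ and viewed, at most 10 in all, crops included, and the job is handed in when it is done.

Besides the shell and the picture viewer there is one more tool, called after "Request:" as name([rows], argument=value, ...), one row to a line, values as JSON. step_arm: Moves the arm, as the interface text tells. Its arguments: {"type":"object","properties":{"moves":{"type":"array","items":{"type":"object","properties":{"dp":{"type":"array","items":{"type":"number"}},"dr":{"type":"array","items":{"type":"number"}},"fingers":{"type":"number"}}}},"squeeze":{"type":"number"}},"required":["moves"]}

```bash
mkdir -p pics
python3 - <<'E'
from cell import env
import cv2
for n in("side","top"):
    cv2.imwrite(f"pics/{n}0.png",env.read_camera(n)[:,:,::-1]); print(n,env.camera_model(n))
o=env.get_obs(); print(o)
E
```

```text
side {'fx': 396.80535309997106, 'fy': 396.80535309997106, 'cx': 280.578746100445, 'cy': 202.05235465841437, 'k1': -0.05574551861372947, 'R': array([[ 0.95345004, -0.30100244,  0.01818095],
       [-0.2004449 , -0.67766144, -0.70752867],
       [ 0.22528838,  0.67094896, -0.70645073]]), 't': array([-0.59109073,  0.15402686,  1.07073149])}
top {'fx': 469.463380560351, 'fy': 469.463380560351, 'cx': 280.3721477507885, 'cy': 217.52664119048436, 'k1': -0.07130737954316242, 'R': array([[ 0.01861582, -0.99980256,  0.00694926],
       [-0.99316914, -0.01929217, -0.11507766],
       [ 0.11518901, -0.00475953, -0.99333219]]), 't': array([-0.07765239,  0.61538118,  1.47510661])}
{'time_s': 0.1, 'qpos': array([-64.05115244,  18.43426882,  -4.01633792,  83.16768843,
         1.29364847,  78.54178426,  -3.26056365]), 'joint_velocities': array([-0.04855037, -0.02736464,  0.01195423, -0.31340844, -0.02253091,
       -0.03112041,  0.00339153]), 'effort': array([-7.21176220e-04, -4.92567694e+01, -4.06101784e-01, -3.13401532e+01,
       -6.41737296e-02,  3.93675151e-02,  6.34934077e-05]), 'tool_pos': array([0.27596755, 0.5879559 , 0.22157912]), 'tool_rot': array([-1.79901420e+02,  3.93420312e-03,  1.54860677e+02]), 'force': array([ 0.45731975, -0.91233537,  0.10972393]), 'wrist_torque': array([-0.04094114, -0.007959  ,  0.04097486]), 'grasp_force': 0.0, 'grip_width': 0.0870846333864123}
```

View pics/side0.png

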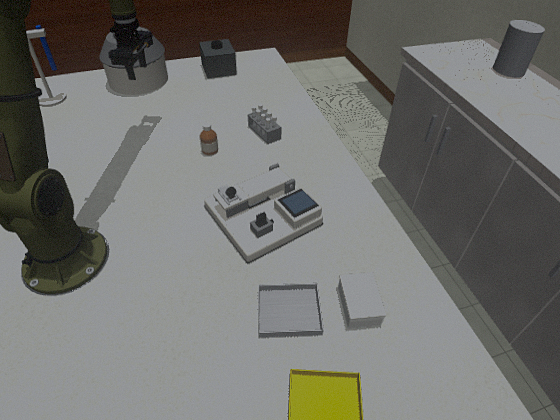

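View pics/top0.png

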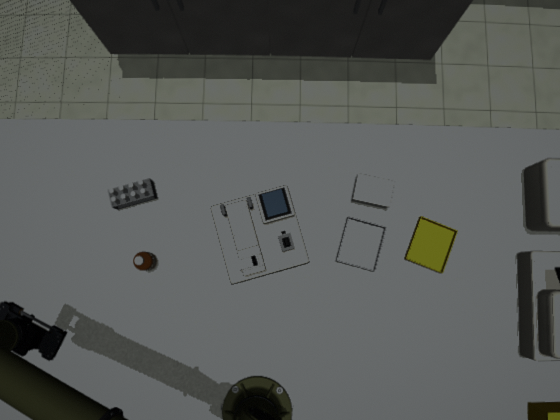

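The side view shows the reader near (265,212), with the key at (262,220) and the thumb disc at (231,192). There are two tray shapes: grey at side (290,310) / top (361,243), and yellow at side (325,395) / top (431,245). The grey one fits "steel", and the yellow is a decoy. I'll enlarge both to confirm.

Run:
```python
import cv2,numpy as np
s=cv2.imread("pics/side0.png");t=cv2.imread("pics/top0.png")
def crop(im,x0,y0,w,h,k,st):
    c=cv2.resize(im[y0:y0+h,x0:x0+w],None,fx=k,fy=k,interpolation=cv2.INTER_CUBIC)
    c=cv2.convertScaleAbs(c,alpha=1.25)
    for x in range(-(-x0//st)*st,x0+w,st): cv2.line(c,((x-x0)*k,0),((x-x0)*k,8),(0,0,255),1);cv2.putText(c,str(x),((x-x0)*k+2,10),0,.35,(0,0,255))
    for y in range(-(-y0//st)*st,y0+h,st): cv2.line(c,(0,(y-y0)*k),(8,(y-y0)*k),(0,0,255),1);cv2.putText(c,str(y),(0,(y-y0)*k-1),0,.35,(0,0,255))
    return c
cv2.imwrite("pics/c1.png",crop(s,200,160,130,98,6,10))
cv2.imwrite("pics/c2.png",crop(t,205,180,110,110,5,10))
a=crop(s,250,270,140,75,5,10);b=crop(t,330,170,140,110,5,10)[:,:]
cv2.imwrite("pics/c3.png",cv2.resize(np.vstack([a,b]),None,fx=.63,fy=.63,interpolation=cv2.INTER_AREA))
```

```text
(no output)
```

View pics/c1.png

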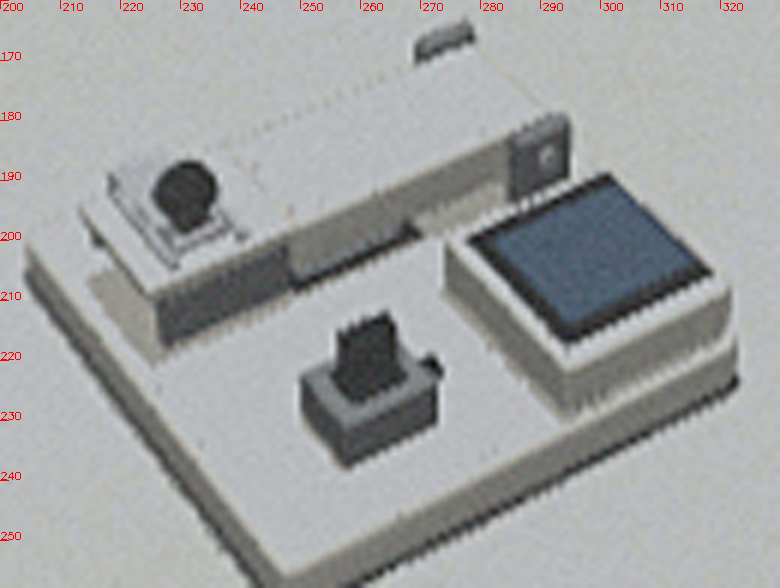

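View pics/c2.png

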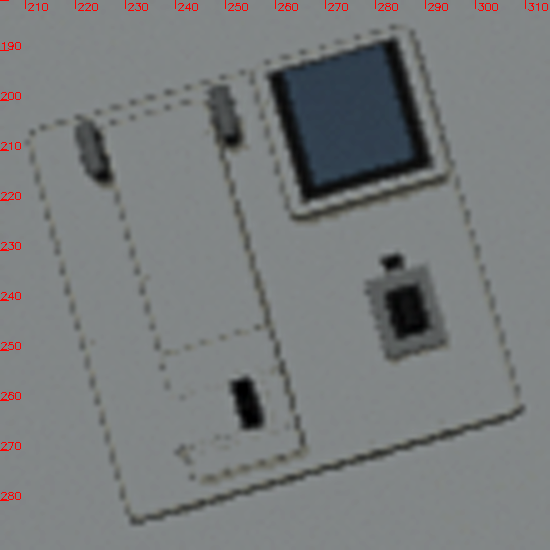

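View pics/c3.png

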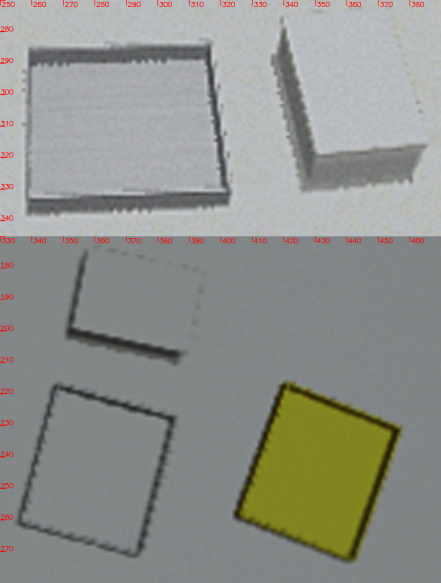

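The crops show the untinted metal-grey tray, whose top-view rim corners are (348,217), (386,228), (374,272) and (336,261). The other tray is clearly yellow, so grey is the one meant. The disc is at side (231,192) / top (254,260), and the key block is at top (286,243).

```bash
cat > h.py <<'E'
import numpy as np
from cell import env
from scipy.optimize import least_squares
M={n:env.camera_model(n) for n in("side","top")}
def proj(n,X):
    m=M[n];c=np.atleast_2d(X)@m["R"].T+m["t"];s=c[:,:2]/c[:,2:];s=s*(1+m["k1"]*(s**2).sum(1,keepdims=True))
    return s*[m["fx"],m["fy"]]+[m["cx"],m["cy"]]
def tri(ps,pt):
    f=lambda X:np.r_[(proj("side",X)-ps).ravel(),(proj("top",X)-pt).ravel()]
    r=least_squares(f,[.6,0,.05]);return r.x,np.abs(r.fun).max()
E
python3 - <<'E'
from h import *
np.set_printoptions(precision=4,suppress=True)
print("disc",tri([231.1,191.7],[254.2,260.4]))
print("key blob",tri([261.5,219.7],[286.6,242.4]))
for k,a,b in [("blkL?",(250.3,222.5),(282,252.4)),("blkF",(257.8,228),(294.4,248.4)),("blkR",(272.8,225.3),(291,233)),
 ("scr",(274.5,199.2),(264.5,223.5)),("scr",(294.7,220.3),(295,215.5)),
 ("deckFL",(204.5,200.8),(231.6,284.4)),("deckFR",(247.8,256.2),(309.6,262)),("deckBR",(322.8,217.5),(287,185)),
 ("tray",(258.9,285.2),(347.8,217)),("tray",(258.9,285.2),(335.7,261.1)),("tray",(258.9,332.2),(373.8,271.6)),("tray",(322.7,330.3),(385.6,227.5)),("tray",(316.7,283.3),(347.8,217))]:
    print(k,*tri(a,b))
# model fit of reader
T=np.array
pts=[("top",-130,130,40,231.6,284.4),("top",-130,-130,40,309.6,262),("top",130,-130,40,287,185),("top",130,130,40,211,206.4),
("side",-130,130,40,204.5,200.8),("side",-130,-130,40,247.8,256.2),("side",130,-130,40,322.8,217.5),
("side",25,-20,78,274.5,199.2),("side",25,-126,78,294.7,220.3),("side",125,-126,78,322,208.3),("side",125,-20,78,300.8,188.7),
("top",25,-20,78,264.5,223.5),("top",25,-126,78,295,215.5)]
def f(p):
    c,s=np.cos(p[2]),np.sin(p[2]);r=[]
    for n,x,y,z,u,v in pts:
        r.append(proj(n,[p[0]+(c*x-s*y)/1e3,p[1]+(s*x+c*y)/1e3,p[3]+z/1e3])[0]-[u,v])
    return np.ravel(r)
r=least_squares(f,[.65,0,.2,0],loss="soft_l1");print(r.x,np.degrees(r.x[2]));print(f(r.x).reshape(-1,2))
E
```

```text
disc (array([0.4762, 0.011 , 0.113 ]), np.float64(0.12371758455674353))
key blob (array([ 0.5356, -0.0867,  0.0812]), np.float64(0.4572413671947402))
blkL? [ 0.5062 -0.0734  0.0648] 0.8257546593662823
blkF [ 0.5181 -0.1114  0.0797] 0.6385754332330293
blkR [ 0.565  -0.1001  0.0636] 0.06166945257885459
scr [ 0.5936 -0.0168  0.077 ] 0.44619015653705674
scr [ 0.6215 -0.112   0.0783] 0.7609035546521739
deckFL [0.4024 0.0854 0.0269] 0.7410752089842845
deckFR [ 0.4768 -0.1619  0.0359] 0.30862475333810835
deckBR [ 0.7227 -0.0851  0.0311] 0.4687241350762861
tray [ 0.5351 -0.2645  0.0354] 27.040055821939802
tray [ 0.4827 -0.2473  0.021 ] 0.6648620508657359
tray [ 0.4497 -0.3705  0.0213] 0.27117090924002696
tray [ 0.5926 -0.4094  0.0216] 0.07578586252785158
tray [ 0.625  -0.2856  0.0228] 0.2240583436782515
[ 0.5626 -0.0001  0.2965 -0.0085] 16.988992612739096
[[-0.3574 -0.0291]
 [ 0.113  -0.0854]
 [ 0.2753 -0.1962]
 [-0.8964  0.05  ]
 [-1.6377 -1.0576]
 [-0.3664  1.2271]
 [ 1.302   0.0077]
 [-1.3525  0.8314]
 [-0.0348  2.4454]
 [ 1.1303 -0.0288]
 [ 0.1143 -1.6095]
 [-1.3967  0.1782]
 [ 0.5164 -0.9849]]
```

Run:
```python
from h import *
np.set_printoptions(precision=4,suppress=True)
S,Tp="side","top"
pts=[(Tp,-130,130,40,231.6,284.4),(Tp,-130,-130,40,309.6,262),(Tp,130,-130,40,287,185),(Tp,130,130,40,211,206.4),
(S,-130,130,40,204.5,200.8),(S,-130,-130,40,247.8,256.2),
(S,25,-20,78,274.5,199.2),(S,25,-126,78,294.7,220.3),(S,125,-126,78,322,208.3),(S,125,-20,78,300.8,188.7),
(Tp,25,-20,78,264.5,223.5),(Tp,25,-126,78,295,215.5)]
blk=[(Tp,-25,20,282,252.4),(Tp,-25,-20,294.4,248.4),(Tp,25,-20,291,233),(Tp,25,20,278,237),(S,-25,20,250.3,222.5),(S,-25,-20,257.8,228),(S,25,-20,272.8,225.3)]
def W(p,x,y,z):
    c,s=np.cos(p[2]),np.sin(p[2]);return [p[0]+(c*x-s*y)/1e3,p[1]+(s*x+c*y)/1e3,z/1e3]
def f(p):
    r=[proj(n,W(p,x,y,z))[0]-[u,v] for n,x,y,z,u,v in pts]
    r+=[proj(n,W(p,p[3]*1e3+x,p[4]*1e3+y,68))[0]-[u,v] for n,x,y,u,v in blk]
    return np.ravel(r)
r=least_squares(f,[.56,0,.25,-.05,-.07],loss="soft_l1",f_scale=.7);p=r.x;print(p,np.degrees(p[2]));print(f(p).reshape(-1,2).T)
k=W(p,p[3]*1e3,p[4]*1e3,68);print("key",k)
print("key proj flange/top", [proj(n,[k[0],k[1],z]) for n in(S,Tp) for z in (.072,.102)])
d=np.array([.4762,.011,.113]);c,s=np.cos(p[2]),np.sin(p[2]);print("disc in reader",np.array([[c,s],[-s,c]])@(d[:2]-p[:2]))
# tray
tr=[(S,-75,65,258.9,285.2+47*0)]
C=np.array([[.4827,-.2473],[.4497,-.3705],[.5926,-.4094],[.625,-.2856]]);print("tray c",C.mean(0),np.degrees(np.arctan2(*(C[2]-C[1])[::-1])),np.linalg.norm(np.diff(C,axis=0),axis=1))
```

```text
[ 0.5618 -0.0028  0.2941 -0.0496 -0.0723] 16.851933734251755
[[ 0.1214  1.0882  1.2925 -0.3589 -2.0189 -0.6806 -1.3113  0.0937  1.5136
   0.3905 -0.5824  1.5377  0.5323  0.4375 -0.5463  0.1864 -0.8835 -0.6389
  -0.1019]
 [ 0.226   0.2281 -0.3705 -0.1884 -2.4976  0.1116 -0.5486  1.1951 -1.2874
  -2.9834  0.1636 -0.9749 -0.6675 -0.149  -0.0878 -0.634  -0.3427  3.4009
  -1.5506]]
key [np.float64(0.5353049143699793), np.float64(-0.08642524885690867), 0.068]
key proj flange/top [array([[261.0162, 221.971 ]]), array([[260.8278, 214.4358]]), array([[286.5276, 242.2219]]), array([[286.7236, 241.6062]])]
disc in reader [-0.078   0.0381]
tray c [ 0.5375 -0.3282] -15.227973955822742 [0.1275 0.1481 0.128 ]
```

```bash
cat >> h.py <<'E'
def plan(P,yaw,n=5):
    o=env.get_obs();p=np.array(o["tool_pos"]);rr=np.radians(o["tool_rot"])
    from scipy.spatial.transform import Rotation as Ro
    R=Ro.from_euler("xyz",rr);G=Ro.from_euler("xyz",[180,0,yaw],degrees=True)
    w=(R.inv()*G).as_rotvec()
    print("pose",p.round(4),o["tool_rot"].round(1),"F",o["force"].round(1),"w",round(o["grip_width"],4),"g",round(o["grasp_force"],1),"t",o["time_s"],"dr tot",w.round(3))
    for i in range(n):
        Ri=R*Ro.from_rotvec(w*i/n);d=Ri.inv().apply((np.array(P)-p)/n)*1e3
        print(d.round(0 if abs(d).max()>8 else 1),(w/n).round(4))
E
python3 -c "
from h import *
plan([.5353,-.0864,.20],16.9,15)"
```

```text
pose [0.276  0.588  0.2216] [-179.9    0.   154.9] F [ 0.5 -0.9  0.1] w 0.0871 g 0.0 t 0.1 dr tot [-1.000e-03  2.000e-03  2.408e+00]
[-35. -33.   1.] [-0.000e+00  1.000e-04  1.605e-01]
[-40. -27.   1.] [-0.000e+00  1.000e-04  1.605e-01]
[-43. -21.   1.] [-0.000e+00  1.000e-04  1.605e-01]
[-46. -13.   1.] [-0.000e+00  1.000e-04  1.605e-01]
[-48.  -6.   1.] [-0.000e+00  1.000e-04  1.605e-01]
[-48.   2.   1.] [-0.000e+00  1.000e-04  1.605e-01]
[-47.   9.   1.] [-0.000e+00  1.000e-04  1.605e-01]
[-45.  17.   1.] [-0.000e+00  1.000e-04  1.605e-01]
[-42.  24.   1.] [-0.000e+00  1.000e-04  1.605e-01]
[-37.  30.   1.] [-0.000e+00  1.000e-04  1.605e-01]
[-32.  36.   1.] [-0.000e+00  1.000e-04  1.605e-01]
[-26.  41.   1.] [-0.000e+00  1.000e-04  1.605e-01]
[-19.  44.   1.] [-0.000e+00  1.000e-04  1.605e-01]
[-12.  47.   1.] [-0.000e+00  1.000e-04  1.605e-01]
[-4. 48.  1.] [-0.000e+00  1.000e-04  1.605e-01]
```

Request:
step_arm([
  {"dp": [-35,-33,1],"dr": [0,0,0.16],"fingers": 0.3},
  {"dp": [-40,-27,1],"dr": [0,0,0.16],"fingers": 0.3},
  {"dp": [-43,-21,1],"dr": [0,0,0.16],"fingers": 0.3},
  {"dp": [-46,-13,1],"dr": [0,0,0.16],"fingers": 0.3},
  {"dp": [-48,-6,1],"dr": [0,0,0.16],"fingers": 0.3},
], squeeze=35)

```text
time_s: 0.72
tool_pos: [0.3637, 0.3627, 0.2172]
tool_rot: [-180.0, 0.0, 108.7]
force: [0.3, 0.9, 0.7]
grip_width: 0.0615
grasp_force: 0.0
```

Request:
step_arm([
  {"dp": [-48,2,1],"dr": [0,0,0.16],"fingers": 0.3},
  {"dp": [-47,9,1],"dr": [0,0,0.16],"fingers": 0.3},
  {"dp": [-45,17,1],"dr": [0,0,0.16],"fingers": 0.3},
  {"dp": [-42,24,1],"dr": [0,0,0.16],"fingers": 0.3},
  {"dp": [-37,30,1],"dr": [0,0,0.16],"fingers": 0.3},
])

```text
time_s: 1.35
tool_pos: [0.4505, 0.1391, 0.2123]
tool_rot: [-180.0, -0.0, 62.9]
force: [-0.1, 1.1, -0.3]
grip_width: 0.0612
grasp_force: 0.0
```

```bash
python3 -c "
from h import *
plan([.5353,-.0864,.20],16.9,5)"
```

```text
pose [0.4505 0.1391 0.2123] [-180.    -0.    62.9] F [-0.1  1.1 -0.3] w 0.0612 g 0.0 t 1.35 dr tot [-0.    -0.     0.803]
[-32.  36.   2.] [-0.     -0.      0.1605]
[-26.  40.   2.] [-0.     -0.      0.1605]
[-19.  44.   2.] [-0.     -0.      0.1605]
[-12.  47.   2.] [-0.     -0.      0.1605]
[-5. 48.  2.] [-0.     -0.      0.1605]
```

Request:
step_arm([
  {"dp": [-32,36,2],"dr": [0,0,0.16],"fingers": 0.4},
  {"dp": [-26,40,2],"dr": [0,0,0.16],"fingers": 0.4},
  {"dp": [-19,44,2],"dr": [0,0,0.16],"fingers": 0.4},
  {"dp": [-12,47,2],"dr": [0,0,0.16],"fingers": 0.4},
  {"dp": [-5,48,2],"dr": [0,0,0.16],"fingers": 0.4},
])

```text
time_s: 1.98
tool_pos: [0.5374, -0.0849, 0.2023]
tool_rot: [-180.0, 0.0, 17.1]
force: [0.3, 1.2, -0.1]
grip_width: 0.0524
grasp_force: 0.0
```

Request:
step_arm([
  {"dp": [0,0,20],"dr": [0,0,0],"fingers": 0.4},
  {"dp": [0,0,20],"dr": [0,0,0],"fingers": 0.4},
  {"dp": [0,0,20],"dr": [0,0,0],"fingers": 0.4},
  {"dp": [0,0,10],"dr": [0,0,0],"fingers": 0.4},
  {"dp": [0,0,0],"dr": [0,0,0],"fingers": 0.4},
])

```text
time_s: 2.6
tool_pos: [0.5367, -0.0835, 0.1319]
tool_rot: [-180.0, 0.1, 17.3]
force: [0.6, -0.7, -0.1]
grip_width: 0.0521
grasp_force: 0.0
```

Run:
```python
from h import *
import cv2
plan([.5353,-.0864,.077],16.9,5)
s=env.read_camera("side")[:,:,::-1];t=env.read_camera("top")[:,:,::-1]
k=6
a=cv2.resize(s[150:245,215:315],(600,570),interpolation=cv2.INTER_CUBIC)
cv2.imwrite("pics/s1.png",cv2.convertScaleAbs(a,alpha=1.3))
```

```text
pose [ 0.5367 -0.0835  0.1319] [-1.80e+02  1.00e-01  1.73e+01] F [ 0.6 -0.7 -0.1] w 0.0521 g 0.0 t 2.6 dr tot [-0.     0.001  0.008]
[-0.  0. 11.] [-0.0001  0.0003  0.0016]
[-0.  0. 11.] [-0.0001  0.0003  0.0016]
[-0.  0. 11.] [-0.0001  0.0003  0.0016]
[-0.  0. 11.] [-0.0001  0.0003  0.0016]
[-0.  0. 11.] [-0.0001  0.0003  0.0016]
```

View pics/s1.png

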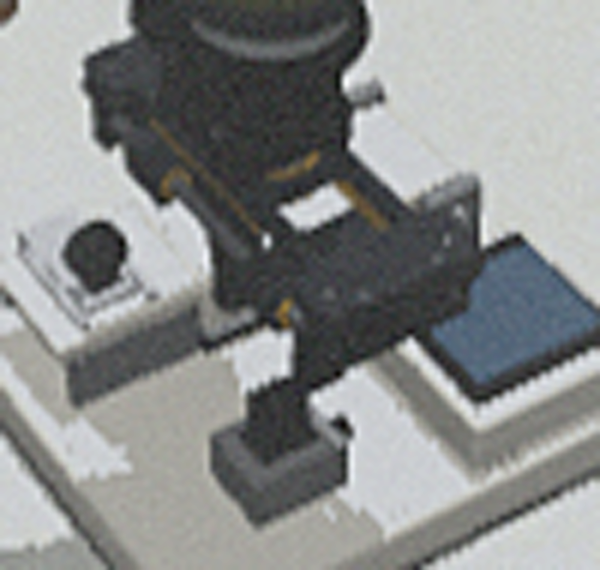

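The side crop shows the fingers straddling the key grip, with the key at crop (280,410) and the finger tips at about (225,310) and (300,375). I'll shift about 3 mm and descend.

Request:
step_arm([
  {"dp": [-2.2,2.4,10],"dr": [0,0,0.007],"fingers": 0.4},
  {"dp": [0,0,20],"dr": [0,0,0],"fingers": 0.4},
  {"dp": [0,0,15],"dr": [0,0,0],"fingers": 0.4},
  {"dp": [0,0,10],"dr": [0,0,0],"fingers": 0.4},
  {"dp": [0,0,0],"dr": [0,0,0],"fingers": 0.4},
])

```text
time_s: 3.32
tool_pos: [0.5354, -0.0865, 0.0768]
tool_rot: [-180.0, 0.1, 16.9]
force: [0.1, 0.7, 0.0]
grip_width: 0.0522
grasp_force: 0.0
```

Request:
step_arm([
  {"dp": [0,0,0],"dr": [0,0,0],"fingers": 0.7},
  {"dp": [0,0,0],"dr": [0,0,0],"fingers": 0.85},
  {"dp": [0,0,0],"dr": [0,0,0],"fingers": 1},
  {"dp": [0,0,0],"dr": [0,0,0],"fingers": 1},
  {"dp": [0,0,0],"dr": [0,0,0],"fingers": 1},
])

```text
time_s: 3.95
tool_pos: [0.5353, -0.084, 0.0778]
tool_rot: [-179.8, 0.0, 17.0]
force: [-1.5, 2.4, 4.7]
grip_width: 0.0117
grasp_force: 35.0
```

Request:
step_arm([
  {"dp": [0.5,-2.5,0],"dr": [0,0,0],"fingers": 1},
  {"dp": [0,0,-6],"dr": [0,0,0],"fingers": 1},
  {"dp": [0,0,-6],"dr": [0,0,0],"fingers": 1},
  {"dp": [0,0,-8],"dr": [0,0,0],"fingers": 1},
  {"dp": [0,0,-10],"dr": [0,0,0],"fingers": 1},
])

```text
time_s: 4.58
tool_pos: [0.5362, -0.0843, 0.1086]
tool_rot: [180.0, -0.1, 16.9]
force: [-0.7, 1.3, 0.8]
grip_width: 0.0117
grasp_force: 35.0
```

Request:
step_arm([
  {"dp": [0,0,-15],"dr": [0,0,0],"fingers": 1},
  {"dp": [0,0,-20],"dr": [0,0,0],"fingers": 1},
  {"dp": [0,0,-20],"dr": [0,0,0],"fingers": 1},
  {"dp": [0,0,-20],"dr": [0,0,0],"fingers": 1},
  {"dp": [0,0,0],"dr": [0,0,0],"fingers": 1},
])

```text
time_s: 5.2
tool_pos: [0.5372, -0.0844, 0.185]
tool_rot: [179.9, -0.3, 16.9]
force: [-0.0, 0.3, -0.1]
grip_width: 0.0113
grasp_force: 35.0
```

Run:
```python
from h import *
import cv2
plan([.5375,-.3285,.18],16.9,5)
s=env.read_camera("side")[:,:,::-1]
a=cv2.resize(s[120:245,205:330],(625,625)[:2],interpolation=cv2.INTER_CUBIC)[:600]
cv2.imwrite("pics/s2.png",cv2.convertScaleAbs(a,alpha=1.3))
```

```text
pose [ 0.5372 -0.0844  0.185 ] [179.9  -0.3  16.9] F [-0.   0.3 -0.1] w 0.0113 g 35.0 t 5.2 dr tot [ 0.001 -0.005  0.001]
[-14.  47.   1.] [ 0.0002 -0.0009  0.0001]
[-14.  47.   1.] [ 0.0002 -0.0009  0.0001]
[-14.  47.   1.] [ 0.0002 -0.0009  0.0001]
[-14.  47.   1.] [ 0.0002 -0.0009  0.0001]
[-14.  47.   1.] [ 0.0002 -0.0009  0.0001]
```

View pics/s2.png

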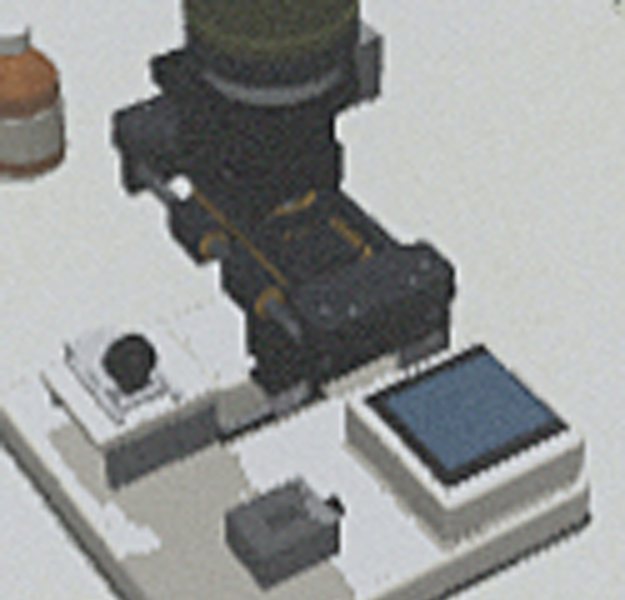

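The socket is empty at crop (285,520). The key is in the fingers, with its prong at about (290,395). Next I'll carry it to the steel tray.

Request:
step_arm([
  {"dp": [-14,47,1],"dr": [0,0,0],"fingers": 1},
  {"dp": [-14,47,1],"dr": [0,0,0],"fingers": 1},
  {"dp": [-14,47,1],"dr": [0,0,0],"fingers": 1},
  {"dp": [-14,47,1],"dr": [0,0,0],"fingers": 1},
  {"dp": [-14,47,1],"dr": [0,0,0],"fingers": 1},
])

```text
time_s: 5.88
tool_pos: [0.5367, -0.3303, 0.1765]
tool_rot: [-179.9, 0.1, 17.0]
force: [0.5, -0.5, -0.3]
grip_width: 0.012
grasp_force: 35.0
```

Request:
step_arm([
  {"dp": [0,0,30],"dr": [0,0,0],"fingers": 1},
  {"dp": [0,0,30],"dr": [0,0,0],"fingers": 1},
  {"dp": [0,0,30],"dr": [0,0,0],"fingers": 1},
  {"dp": [0,0,25],"dr": [0,0,0],"fingers": 1},
  {"dp": [0,0,15],"dr": [0,0,0],"fingers": 1},
])

```text
time_s: 6.5
tool_pos: [0.5359, -0.3285, 0.0452]
tool_rot: [-179.9, 0.1, 16.9]
force: [0.0, -0.1, 0.1]
grip_width: 0.0117
grasp_force: 35.0
```

Request:
step_arm([
  {"dp": [0,0,3],"dr": [0,0,0],"fingers": 1},
  {"dp": [0,0,0],"dr": [0,0,0],"fingers": 1},
  {"dp": [0,0,0],"dr": [0,0,0],"fingers": 0.7},
  {"dp": [0,0,0],"dr": [0,0,0],"fingers": 0.5},
  {"dp": [0,0,0],"dr": [0,0,0],"fingers": 0.4},
])

```text
time_s: 7.12
tool_pos: [0.5375, -0.3293, 0.0451]
tool_rot: [180.0, -0.0, 17.0]
force: [-0.5, 0.3, -0.2]
grip_width: 0.0342
grasp_force: 0.0
```

Request:
step_arm([
  {"dp": [0,0,0],"dr": [0,0,0],"fingers": 0.3},
  {"dp": [0,0,-20],"dr": [0,0,0],"fingers": 0.3},
  {"dp": [0,0,-40],"dr": [0,0,0],"fingers": 0.4},
  {"dp": [0,0,-50],"dr": [0,0,0],"fingers": 0.4},
  {"dp": [0,0,-40],"dr": [0,0,0],"fingers": 0.4},
])

```text
time_s: 7.75
tool_pos: [0.5375, -0.3299, 0.1983]
tool_rot: [179.9, -0.1, 16.9]
force: [1.3, -0.1, -0.0]
grip_width: 0.0526
grasp_force: 0.0
```

Run:
```python
from h import *
import cv2
plan([.4762,.0115,.18],16.9,10)
s=env.read_camera("side")[:,:,::-1]
cv2.imwrite("pics/s3.png",cv2.convertScaleAbs(cv2.resize(s[160:350,200:390],(570,570),interpolation=cv2.INTER_CUBIC),alpha=1.3))
```

```text
pose [ 0.5375 -0.3299  0.1983] [ 1.799e+02 -1.000e-01  1.690e+01] F [ 1.3 -0.1 -0. ] w 0.0526 g 0.0 t 7.75 dr tot [ 0.002 -0.002  0.   ]
[  4. -34.   2.] [ 0.0002 -0.0002  0.    ]
[  4. -34.   2.] [ 0.0002 -0.0002  0.    ]
[  4. -34.   2.] [ 0.0002 -0.0002  0.    ]
[  4. -34.   2.] [ 0.0002 -0.0002  0.    ]
[  4. -34.   2.] [ 0.0002 -0.0002  0.    ]
[  4. -34.   2.] [ 0.0002 -0.0002  0.    ]
[  4. -34.   2.] [ 0.0002 -0.0002  0.    ]
[  4. -34.   2.] [ 0.0002 -0.0002  0.    ]
[  4. -34.   2.] [ 0.0002 -0.0002  0.    ]
[  4. -34.   2.] [ 0.0002 -0.0002  0.    ]
```

View pics/s3.png

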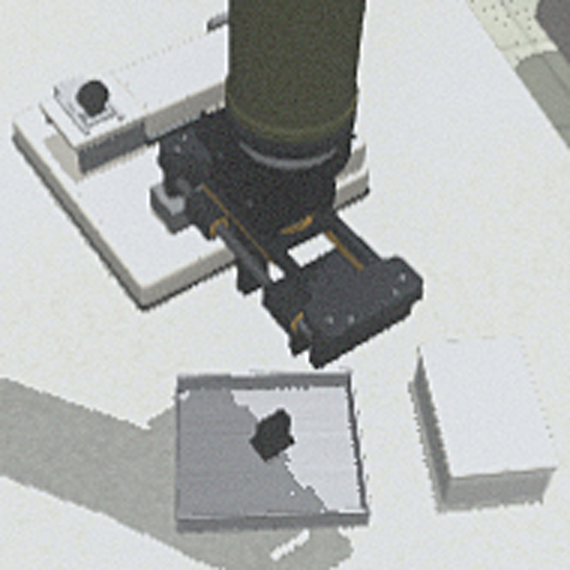

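The key is in the steel tray at crop (272,435), clear of the walls. Now the latch disc.

Request:
step_arm([
  {"dp": [4,-34,2],"dr": [0,0,0],"fingers": 0.4},
  {"dp": [4,-34,2],"dr": [0,0,0],"fingers": 0.4},
  {"dp": [4,-34,2],"dr": [0,0,0],"fingers": 0.4},
  {"dp": [4,-34,2],"dr": [0,0,0],"fingers": 0.4},
  {"dp": [4,-34,2],"dr": [0,0,0],"fingers": 0.4},
])

```text
time_s: 8.43
tool_pos: [0.5067, -0.1601, 0.1857]
tool_rot: [180.0, -0.1, 16.9]
force: [0.9, -0.7, -0.1]
grip_width: 0.0521
grasp_force: 0.0
```

Request:
step_arm([
  {"dp": [4,-34,2],"dr": [0,0,0],"fingers": 0.4},
  {"dp": [4,-34,2],"dr": [0,0,0],"fingers": 0.4},
  {"dp": [4,-34,2],"dr": [0,0,0],"fingers": 0.4},
  {"dp": [4,-34,2],"dr": [0,0,0],"fingers": 0.4},
  {"dp": [4,-36,2],"dr": [0,0,0],"fingers": 0.4},
])

```text
time_s: 9.05
tool_pos: [0.4759, 0.0102, 0.1758]
tool_rot: [-180.0, -0.1, 16.9]
force: [0.3, -0.6, 0.5]
grip_width: 0.0524
grasp_force: 0.0
```

Request:
step_arm([
  {"dp": [0,0,15],"dr": [0,0,0],"fingers": 0.4},
  {"dp": [0,0,15],"dr": [0,0,0],"fingers": 0.4},
  {"dp": [0,0,0],"dr": [0,0,0],"fingers": 0.4},
  {"dp": [0,0,0],"dr": [0,0,0],"fingers": 0.4},
  {"dp": [0,0,0],"dr": [0,0,0],"fingers": 0.4},
])

```text
time_s: 9.68
tool_pos: [0.4762, 0.0091, 0.145]
tool_rot: [180.0, -0.1, 16.9]
force: [-0.7, -0.3, 0.7]
grip_width: 0.0525
grasp_force: 0.0
```

Run:
```python
from h import *
import cv2
plan([.4762,.012,.101],16.9,5)
s=env.read_camera("side")[:,:,::-1]
cv2.imwrite("pics/s4.png",cv2.convertScaleAbs(cv2.resize(s[140:240,180:280],(600,600),interpolation=cv2.INTER_CUBIC),alpha=1.3))
```

```text
pose [0.4762 0.0091 0.145 ] [ 1.80e+02 -1.00e-01  1.69e+01] F [-0.7 -0.3  0.7] w 0.0525 g 0.0 t 9.675 dr tot [ 0.    -0.001 -0.   ]
[ 0. -1.  9.] [ 0.     -0.0002 -0.    ]
[ 0. -1.  9.] [ 0.     -0.0002 -0.    ]
[ 0. -1.  9.] [ 0.     -0.0002 -0.    ]
[ 0. -1.  9.] [ 0.     -0.0002 -0.    ]
[ 0. -1.  9.] [ 0.     -0.0002 -0.    ]
```

View pics/s4.png

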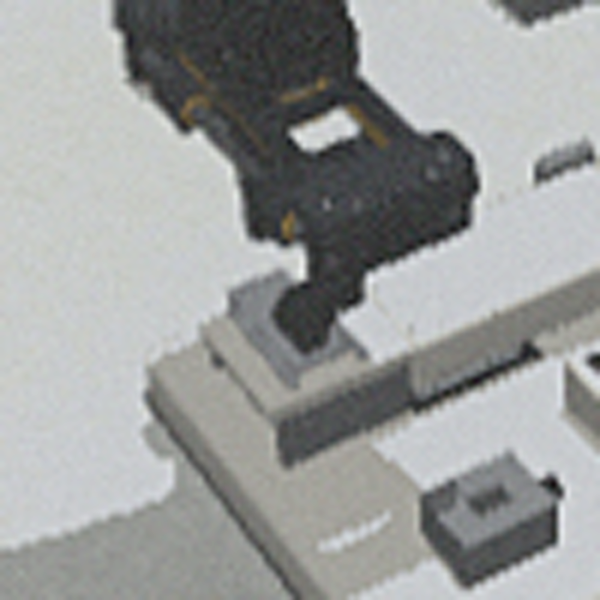

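The disc, at crop (308,315), sits between the fingers, with the right finger at about (345,285). I'll centre by 2.5 mm, descend and close.

Request:
step_arm([
  {"dp": [0.8,-2.8,10],"dr": [0,0,0],"fingers": 0.4},
  {"dp": [0,0,15],"dr": [0,0,0],"fingers": 0.4},
  {"dp": [0,0,12],"dr": [0,0,0],"fingers": 0.4},
  {"dp": [0,0,7],"dr": [0,0,0],"fingers": 0.5},
  {"dp": [0,0,0],"dr": [0,0,0],"fingers": 0.6},
])

```text
time_s: 10.35
tool_pos: [0.4752, 0.0124, 0.0998]
tool_rot: [180.0, 0.1, 16.9]
force: [0.4, 0.3, -0.2]
grip_width: 0.0407
grasp_force: 0.0
```

Request:
step_arm([
  {"dp": [0,0,0],"dr": [0,0,0],"fingers": 0.7},
  {"dp": [0,0,0],"dr": [0,0,0],"fingers": 0.85},
  {"dp": [0,0,0],"dr": [0,0,0],"fingers": 1},
  {"dp": [0,0,0],"dr": [0,0,0],"fingers": 1},
  {"dp": [0,0,0],"dr": [0,0,0],"fingers": 1},
], squeeze=40)

```text
time_s: 10.98
tool_pos: [0.4756, 0.0139, 0.1009]
tool_rot: [-179.9, -0.0, 17.0]
force: [-2.8, 4.5, 3.0]
grip_width: 0.0116
grasp_force: 40.0
```

Request:
step_arm([
  {"dp": [0,-4,0],"dr": [0,0,0],"fingers": 1},
  {"dp": [0,-4,0],"dr": [0,0,0],"fingers": 1},
  {"dp": [0,-4,0],"dr": [0,0,0],"fingers": 1},
  {"dp": [0,-2,0],"dr": [0,0,0],"fingers": 1},
  {"dp": [0,0,0],"dr": [0,0,0],"fingers": 1},
])

```text
time_s: 11.6
tool_pos: [0.4731, 0.022, 0.101]
tool_rot: [179.7, -0.1, 16.8]
force: [1.6, -7.7, 1.0]
grip_width: 0.0115
grasp_force: 40.0
```

Request:
step_arm([
  {"dp": [0,-2,0],"dr": [0,0,0],"fingers": 1},
  {"dp": [0.6,0,-3],"dr": [0,0,0],"fingers": 1},
  {"dp": [1,0,-4],"dr": [0,0,0],"fingers": 1},
  {"dp": [1.2,0,-4],"dr": [0,0,0],"fingers": 1},
  {"dp": [1.5,0,-5],"dr": [0,0,0],"fingers": 1},
])

```text
time_s: 12.22
tool_pos: [0.4754, 0.0246, 0.1154]
tool_rot: [179.6, 0.1, 16.8]
force: [5.6, -7.5, -7.2]
grip_width: 0.0116
grasp_force: 40.0
```

Request:
step_arm([
  {"dp": [1.7,0,-5.3],"dr": [0,0,0],"fingers": 1},
  {"dp": [1.9,0,-5.2],"dr": [0,0,0],"fingers": 1},
  {"dp": [2,0,-5.2],"dr": [0,0,0],"fingers": 1},
  {"dp": [2.2,0,-5],"dr": [0,0,0],"fingers": 1},
  {"dp": [2.3,0,-5],"dr": [0,0,0],"fingers": 1},
])

```text
time_s: 12.85
tool_pos: [0.484, 0.027, 0.1406]
tool_rot: [179.6, 0.3, 16.8]
force: [2.6, -7.5, -7.6]
grip_width: 0.0117
grasp_force: 40.0
```

Request:
step_arm([
  {"dp": [2.5,0,-5],"dr": [0,0,0],"fingers": 1},
  {"dp": [2.7,0,-5],"dr": [0,0,0],"fingers": 1},
  {"dp": [2.9,0,-5],"dr": [0,0,0],"fingers": 1},
  {"dp": [3,0,-4.6],"dr": [0,0,0],"fingers": 1},
  {"dp": [3,0,-4.6],"dr": [0,0,0],"fingers": 1},
])

```text
time_s: 13.48
tool_pos: [0.4964, 0.0305, 0.1643]
tool_rot: [179.6, 0.4, 16.8]
force: [-0.8, -8.8, -4.9]
grip_width: 0.0117
grasp_force: 40.0
```

Request:
step_arm([
  {"dp": [0,0,0],"dr": [0,0,0],"fingers": 1},
  {"dp": [0,0,0],"dr": [0,0,0],"fingers": 1},
  {"dp": [0,0,0],"dr": [0,0,0],"fingers": 1},
  {"dp": [0,0,0],"dr": [0,0,0],"fingers": 1},
  {"dp": [0,0,0],"dr": [0,0,0],"fingers": 1},
])

```text
time_s: 14.1
tool_pos: [0.4966, 0.0305, 0.1645]
tool_rot: [179.6, 0.4, 16.8]
force: [-0.2, -8.6, -4.9]
grip_width: 0.0117
grasp_force: 40.0
```

Run:
```python
from h import *
import cv2
print(env.get_obs())
s=env.read_camera("side")[:,:,::-1]
cv2.imwrite("pics/s5.png",cv2.convertScaleAbs(cv2.resize(s[120:340,170:390],(590,590),interpolation=cv2.INTER_CUBIC),alpha=1.3))
```

```text
{'time_s': 14.1, 'qpos': array([-34.9131401 ,   1.74688626,  28.73395016, 109.49142592,
        -0.44631492,  69.28215346, -79.27431431]), 'joint_velocities': array([-0.08085384, -0.0465866 , -0.13071824, -0.00683169,  0.0533767 ,
        0.06906789,  0.09724125]), 'effort': array([ -4.24042895, -29.9137044 ,  -3.66937928, -32.98440099,
        -2.93049462,  -0.86080648,  -0.06033465]), 'tool_pos': array([0.49658429, 0.03053509, 0.16451276]), 'tool_rot': array([179.64080953,   0.37712947,  16.75368094]), 'force': array([-0.15065886, -8.57483665, -4.90769266]), 'wrist_torque': array([-2.03875984,  0.62962828,  0.10464882]), 'grasp_force': 39.99892598381848, 'grip_width': 0.01170099055517946}
```

View pics/s5.png

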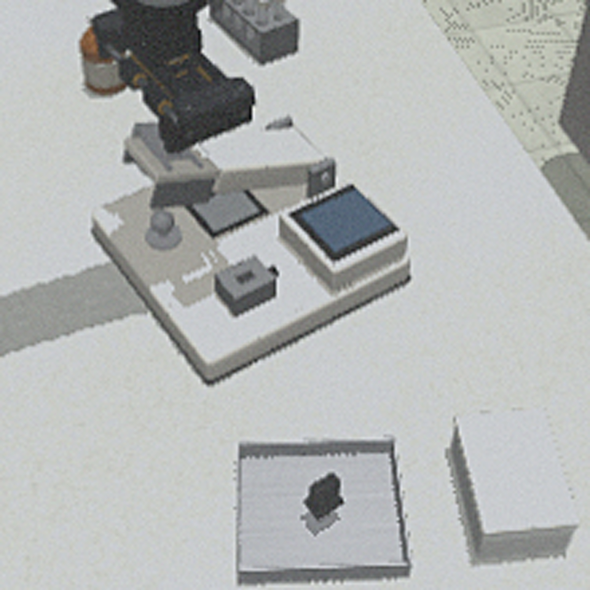

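The head is up off the ball stud (visible at crop (163,228)), held by its disc. The disc has risen about 63 mm, which puts the coupler about 67 mm up. The key rests in the steel tray at (322,495), the bystanders are in place and the arm is steady.

```bash
python3 -c "
from cell import env
print(env.sign_off())"
```

```text
the job is handed in; nothing more can be done
None
```

I handed the job in at about 14 s of the 51 s allowed, with the key resting in the steel tray and the head held up and steady in the gripper, its front raised about 6–7 cm; no verdict came back on sign-off.

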